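# Change the specimen carrier under the gauge's measuring bar

## Robot

A 7-joint arm with a two-finger parallel gripper is mounted at the origin on a cart in front of the work surface, level with it; the furniture and walls round the work are solid. World frame = base frame: x ahead of the robot, y to its left, z up, the work surface at z = 0. Lengths are in m, angles in rad, forces in N, time in s.
With the tool pointing down it reaches from about 0.4 to 0.875 m from the base axis. Payload 19.3 kg.
Tool frame: the origin (TCP) lies midway between the tips of the shut fingers; the grasp point (between the pads) lies 19 mm behind it (bot.pinch_z is the distance from the TCP to the grasp point, in m); z points along the fingers, y is the line along which they close (so a half turn about z gives the same grasp; the last joint's range is limited). The gripper opens to 85 mm and grips with 20 to 120 N. Pads are 22 mm wide; open, the fingers measure 114 mm over their backs; the gripper's body (76 mm by 85 mm) begins 54 mm behind the grasp point. The pads swing forward as they close: fully open they stand 13 mm farther back than shut.
Start: joints at [-1.401, 0.521, -0.036, 1.599, 0.021, 1.021, -0.113], TCP at [0.148, 0.607, 0.231] pointing down, gripper open.
Joint ranges: [-2.91, 2.91], [-0.3, 2.13], [-1.5, 1.42], [0.17, 2.43], [-1.26, 4.41], [0.16, 1.93], [-2.52, 2.52]. Speed limits (rad/s): [1.89, 1.89, 2.39, 2.39, 3.01, 3.01, 3.01].

## Interface

Orientations are given as [roll, pitch, yaw] about the fixed x, y, z axes, in that order (R = Rz(yaw) Ry(pitch) Rx(roll)).
In Python, from workcell import observe, viewer, bot gives the robot as it stands. The module is installed in compiled form; this text tells all that it offers.
- The arm moves only by the tool play_rows, never from a script. Its argument "motion" is a list of rows, each a list of 7 numbers: the shift along the tool's x, y, z in cm, then the turn, a rotation vector about the tool's x, y, z in rad, then the opening, from -1 (shut) to 1 (fully open), so that 0 is half open. A call has exactly 5 rows; each row is the pose to reach, as a shift and turn from the pose commanded when the call began, along the tool's axes at that moment; what a row does not reach only later rows make up. A row lasts 1/10 s, in which the tool goes at most 50 mm and 8.59 degrees, less where a joint would pass 70% of its speed; a pose out of reach is approached as far as the arm can. A call with a gripper value outside its range is refused whole. The fingers move at their own pace and stop on an object; "squeeze" is the grip in N (left out, the last holds). Time passes only in rows, so rows that repeat a pose let the fingers close, or fill a call up. It gives the time, the measured TCP pose, the force, the opening and the grip force at its end, in the units of the state.
- observe(): the state, without advancing time (a new reading comes with each control period).
- viewer.grab_frame(name): name is "scene" or "side" or "wrist"; returns (picture, depth): 420x560x3 uint8, red, green, blue; 420x560 float32, m along the optical axis (not along the pixel's ray), 0 where there is no reading.
- viewer.camera_info(name): a dict with "fx", "fy", "cx", "cy" (pixels), "R" (3x3) and "t" (3): a world point X has camera coordinates R X + t. Camera axes: x right, y down, z forward; pixel columns grow to the right and rows downward; lengths in m; the calibration is good to about 2 mm. A picture is of the moment at which its call begins: read the wrist's pose just before it. camera_info takes no time and is no camera call; for the wrist camera it gives the pose at the moment of the call.
- bot.job_done(): hands the job in; it is judged then, once.
The state is a dict: "clock": time; "qpos": joint angles; "qd": joint speeds; "joint_efforts": joint torques, N m; "position": TCP position; "tool_rot": TCP orientation; "force": force on the tool from outside, world axes, zero at the start; "moment": the same for the moment, N m; "grip_width": finger opening in m; "finger_force": force on a finger pad.
Only numpy, scipy, OpenCV 4.12 (cv2) and the standard library are available. Lean on these libraries where they do the work, as an engineer would, in place of code of your own. Each camera call takes 0.05 s, during which the arm holds its last target. There are 200 camera calls.

## Task

Draw the used specimen carrier out from under the measuring bar of the thickness gauge and lay it flat and squarely on the pile of used carriers, lowering it until it touches the pile before you let go. Then take the fresh carrier from the bench and slide it nose first under the bar, between the guides, until it is fully home against the end stop. Leave the glassware, dropper bottle and carton beside them where they stand.

Things in the scene. Friction and masses are not known exactly. Their poses are not given: they have to be found in the camera images.
- gauge: grey bench thickness gauge 212 x 136 mm, fixed to the bench; x is the direction of insertion, away from its open front, z up. Origin at bench height below the middle of the bar's front face. Deck top 30 mm up; the deck's front edge is at x = -48 mm with free air before it. Electronics housing behind the end stop, 78 mm high
- mouth (a point): point on the deck top, midway between the guides, below the front face of the fixed dark bar; axes as the gauge. The bar crosses from x = 0 to 44 mm, its underside 18 mm and top 42 mm above the deck (sensor on it: 70 mm). The guides stand up to 12 mm high, 75 mm apart; their front 30 mm (x = -48 to -18 mm) flares to about 90 mm
- stop (a point): point on the deck top at the face of the end stop (60 mm past the bar's front face), midway between the guides; axes as the gauge. A carrier that is home has its nose here: its body's centre is 55 mm before this point, its underside on the deck, and its whole tail sticks out in front of the deck in free air
- stacker: grey pedestal 122 x 92 x 30 mm with a black knob at its right (-y), fixed to the bench; origin at bench height under its centre, x along the carriers. The pile of used carriers is clamped centred on it (gives no way), their tails to the back (+x), so the front is free for fingers. The pile's top is 44 to 74 mm above the bench, different every time
- used_mid (a point): centre of the body (half-way up) of the used carrier, which starts under the bar of the gauge: flat aluminium paddle 14 mm thick, 150 g: body 110 x 70 mm (bevelled nose corners, white disc flush in its top) and a grooved tail 50 long x 34 wide behind it. x runs from tail to nose, z up; nose end 55 mm ahead of this point, tail's centre 80 mm behind it
- used_tail (a point): centre of the tail (half-way up) of the used carrier, where it is gripped across its 34 mm width; same axes
- fresh_mid (a point): centre of the body (half-way up) of the fresh carrier, which starts lying alone on the bench, the same as the used one: flat aluminium paddle 14 mm thick, 150 g: body 110 x 70 mm (bevelled nose corners, white disc flush in its top) and a grooved tail 50 long x 34 wide behind it. x runs from tail to nose, z up; nose end 55 mm ahead of this point, tail's centre 80 mm behind it
- fresh_tail (a point): centre of the tail (half-way up) of the fresh carrier, where it is gripped across its 34 mm width; same axes
- beaker: small clear glass beaker, 54 mm across, 69 mm high, a bystander; origin under its base
- dropper_bottle: dropper bottle, 37 mm across, 133 mm high, a bystander; origin under its base
- petri_dish: lidded petri dish, 91 mm across, 15 mm high, alone near the bench's front edge, a bystander; origin under its base
- small_carton: small folding carton 26 x 60 x 70 mm, a bystander; origin under its base
- used: the used carrier itself; origin at the underside of its body's centre (7 mm below point used_mid)
- fresh: the fresh carrier itself; origin at the underside of its body's centre (7 mm below point fresh_mid)

How it is judged:
On the way:
1. the used carrier, still held, touches the pile it is being lowered onto (contact force between used and stacker above 0.3 N and contact force between the fingers and used above 1 N and horizontal distance between used_mid and stacker below 0.025 m), for 0.1 s.
At the end, for the whole second after the job is handed in: The used carrier lies flat and still on the pile, centred within 18 mm and lined up within 0.17 rad, having touched it before it was let go; the fresh carrier lies flat and still on the deck under the bar, within 4 mm of home; bystanders moved under 30 mm (contact force between used and stacker above 0.3 N and horizontal distance between used_mid and stacker below 0.018 m and angle between the x axis of used_mid and the x axis of stacker, either way round below 0.17 rad and angle between used_mid's own z axis and vertical below 0.07 rad and linear speed of each of used, fresh below 0.02 m/s and x of fresh_mid in the frame of gauge between 0.001 and 0.009 m and y of fresh_mid in the frame of gauge between -0.006 and 0.006 m and angle between the x axis of fresh_mid and the x axis of gauge, either way round below 0.09 rad and angle between fresh_mid's own z axis and vertical below 0.06 rad and z of fresh_mid in the frame of gauge between 0.034 and 0.042 m).
It fails at once if a bystander (beaker, dropper bottle, petri dish, carton) is moved more than 30 mm (distance of any of beaker, dropper_bottle, petri_dish, small_carton from where it was at the start of the episode above 0.03 m).
It also fails if it takes over 59 s, if anything falls off the work surface, if the arm or the gripper's body presses on something with over 40 N, if the wrist force passes 120 N, or if a joint passes its speed limit or range.

## Working session

There is one attempt and no reset: what is moved stays moved. The work goes in short steps, Python scripts to look and compute and a tool call to move; the robot and the scene stay as the last step left them, time stands still between calls to the robot, and variables do not carry over. Pictures are saved under pics/ and viewed, at most 10 in all, crops included, and the job is handed in when it is done.

Besides the shell and the picture viewer there is one more tool, called as name([rows], argument=value, ...), one row to a line, values as JSON. play_rows: Moves the arm, as the interface text tells. Its arguments: {"type":"object","properties":{"motion":{"type":"array"},"squeeze":{"type":"number"}},"required":["motion"]}

```bash
mkdir -p pics; cat > h.py <<'E'
import numpy as np, cv2
from workcell import observe, viewer, bot
def grab(n,f=None):
    i=viewer.camera_info(n); p,d=viewer.grab_frame(n)
    if f: cv2.imwrite('pics/'+f,p[:,:,::-1])
    return p,d,i
def cloud(d,i):
    v,u=np.mgrid[:d.shape[0],:d.shape[1]]
    c=np.stack([(u-i['cx'])/i['fx']*d,(v-i['cy'])/i['fy']*d,d],-1)
    return (c-np.array(i['t']))@np.array(i['R'])
def ray(i,u,v,z):
    R=np.array(i['R']);o=-R.T@np.array(i['t']);k=R.T@np.array([(u-i['cx'])/i['fx'],(v-i['cy'])/i['fy'],1])
    return o+k*(z-o[2])/k[2]
E
python3 - <<'E'
from h import *
for n in('scene','side'):
    p,d,i=grab(n,n+'0.png'); np.savez(n+'0.npz',p=p,d=d,**i)
    print(n,-np.array(i['R']).T@np.array(i['t']), (d>0).mean())
print(observe())
E
```

```text
scene [-0.09967992 -0.78807415  0.77286095] 0.958656462585034
side [0.61761856 1.11657861 0.56663521] 0.9961437074829932
{'clock': 0.1, 'qpos': array([-1.40119885,  0.52193574, -0.0363127 ,  1.59994976,  0.02120796,
        1.02113328, -0.11279214]), 'qd': array([ 0.00015563, -0.00164203,  0.00042409, -0.00332015,  0.00143034,
       -0.00020158, -0.00087222]), 'joint_efforts': array([ 2.53490667e-03, -9.28484416e+01,  1.98295332e+00, -3.70529008e+01,
        1.79756305e-02,  5.26677279e-03,  3.52923587e-05]), 'position': array([0.14841175, 0.60680204, 0.23079554]), 'tool_rot': array([-3.14055546e+00,  8.83888511e-05,  2.90178347e+00]), 'force': array([-0.38943627,  0.28705687,  0.41993669]), 'moment': array([ 0.00665017, -0.00565861,  0.01140057]), 'finger_force': 0.0, 'grip_width': 0.08575036884286054}
```

View pics/scene0.png

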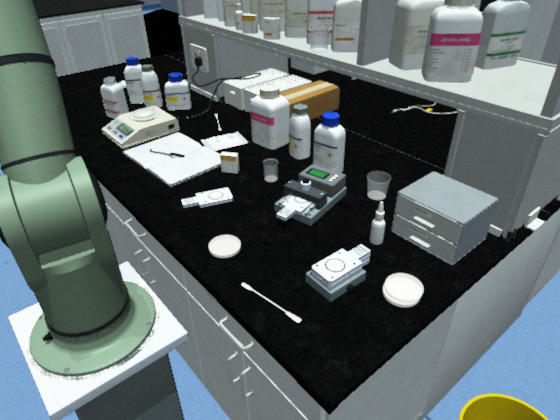

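View pics/side0.png

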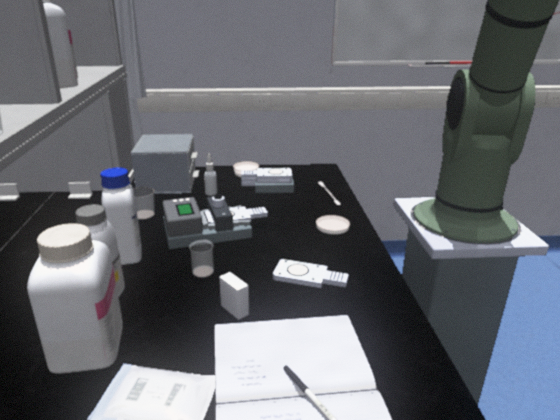

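The scene view shows the fresh carrier at about (207,198) with its tail at the left, the gauge at (312,193) with the used tail at about (285,212), and the stacker at (338,270) with its tail at the upper right. The side view agrees.

```bash
python3 - <<'E'
from h import *
def box(X,m,name):
    q=X[m]; r=cv2.minAreaRect((q[:,:2]*1000).astype(np.float32)); print(name,len(q),'c',np.round(r[0],0),'sz',np.round(r[1],0),'ang',round(r[2],1),'z',np.round(np.percentile(q[:,2],[5,50,95])*1000))
for n,rs in (('scene',dict(fresh=(175,185,236,211),gauge=(270,165,350,222),stack=(300,242,372,298),beaker=(260,155,280,183),beaker2=(363,170,392,200),drop=(368,200,388,246),carton=(218,150,240,175),dish=(205,232,244,260))),
             ('side',dict(fresh=(270,255,350,292),gauge=(160,190,270,245),stack=(238,160,298,194)))):
    f=np.load(n+'0.npz'); X=cloud(f['d'],f); g=f['p'].min(-1).astype(int); g=f['p'].max(-1).astype(int)
    for k,(a,b,c,e) in rs.items():
        m=np.zeros(g.shape,bool); m[b:e,a:c]=1; m&=f['d']>0
        mm=m&(X[...,2]>.006)&(X[...,2]<.16); 
        l,nn,s=0,0,0
        nl,lab,st,_=cv2.connectedComponentsWithStats(mm.astype(np.uint8)); j=1+np.argmax(st[1:,4]); mm=lab==j
        box(X,mm,n+' '+k)
        if k in('gauge','stack'):
            for lo,hi in((.025,.036),(.036,.05),(.05,.066),(.066,.085),(.085,.12)):
                q=mm&(X[...,2]>lo)&(X[...,2]<hi)
                if q.sum()>10: box(X,q,f'   {lo}-{hi}')
    # enlarged crop
    a,b,c,e=(170,150,400,310) if n=='scene' else (150,150,360,300)
    cv2.imwrite(f'pics/{n}_c.png',cv2.resize(f['p'][b:e,a:c,::-1],None,fx=3.4,fy=3.4,interpolation=cv2.INTER_CUBIC))
E
```

```text
scene fresh 558 c [472. 262.] sz [ 78. 160.] ang 69.7 z [ 8. 12. 15.]
scene gauge 2833 c [747.  37.] sz [397. 147.] ang 16.4 z [16. 50. 78.]
   0.025-0.036 373 c [746.  37.] sz [388. 147.] ang 16.4 z [26. 30. 35.]
   0.036-0.05 743 c [735.  31.] sz [369. 135.] ang 11.3 z [37. 42. 48.]
   0.05-0.066 358 c [770.  37.] sz [234. 133.] ang 11.3 z [51. 58. 65.]
   0.066-0.085 980 c [735.  33.] sz [166. 133.] ang 12.8 z [67. 74. 78.]
   0.085-0.12 71 c [678.  20.] sz [31. 28.] ang 17.9 z [ 85.  93. 100.]
scene stack 2145 c [ 533. -279.] sz [ 99. 173.] ang 80.4 z [13. 51. 56.]
   0.025-0.036 431 c [ 535. -267.] sz [ 94. 164.] ang 88.4 z [26. 29. 35.]
   0.036-0.05 259 c [ 534. -284.] sz [ 64. 164.] ang 77.1 z [37. 43. 49.]
   0.05-0.066 1087 c [ 540. -267.] sz [ 73. 162.] ang 88.4 z [51. 54. 56.]
scene beaker 308 c [712. 226.] sz [59. 51.] ang 48.3 z [10. 46. 66.]
scene beaker2 554 c [902. -84.] sz [77. 74.] ang 70.0 z [12. 49. 69.]
scene drop 430 c [ 711. -235.] sz [28. 37.] ang 30.2 z [ 12.  60. 119.]
scene carton 371 c [641. 417.] sz [166.  58.] ang 87.4 z [10. 40. 68.]
scene dish 587 c [378.  23.] sz [90. 91.] ang 3.7 z [ 9. 13. 16.]
side fresh 1217 c [472. 266.] sz [ 73. 160.] ang 68.7 z [ 8. 13. 14.]
side gauge 3599 c [674.  85.] sz [267. 254.] ang 13.1 z [14. 44. 78.]
   0.025-0.036 538 c [687.  35.] sz [269. 132.] ang 10.6 z [26. 29. 35.]
   0.036-0.05 883 c [686.  31.] sz [265. 127.] ang 13.4 z [37. 42. 48.]
   0.05-0.066 420 c [728.  89.] sz [152. 261.] ang 33.6 z [51. 59. 65.]
   0.066-0.085 1159 c [724.  95.] sz [162. 250.] ang 13.4 z [68. 76. 78.]
   0.085-0.12 82 c [681.  29.] sz [25. 28.] ang 87.5 z [86. 93. 99.]
side stack 1247 c [ 544. -326.] sz [165. 247.] ang 4.7 z [11. 32. 55.]
   0.025-0.036 381 c [ 544. -328.] sz [165. 242.] ang 4.7 z [26. 28. 35.]
   0.036-0.05 216 c [ 542. -236.] sz [ 31. 159.] ang 81.0 z [36. 43. 49.]
   0.05-0.066 349 c [ 539. -265.] sz [ 83. 160.] ang 89.6 z [51. 54. 55.]
```

View pics/scene_c.png

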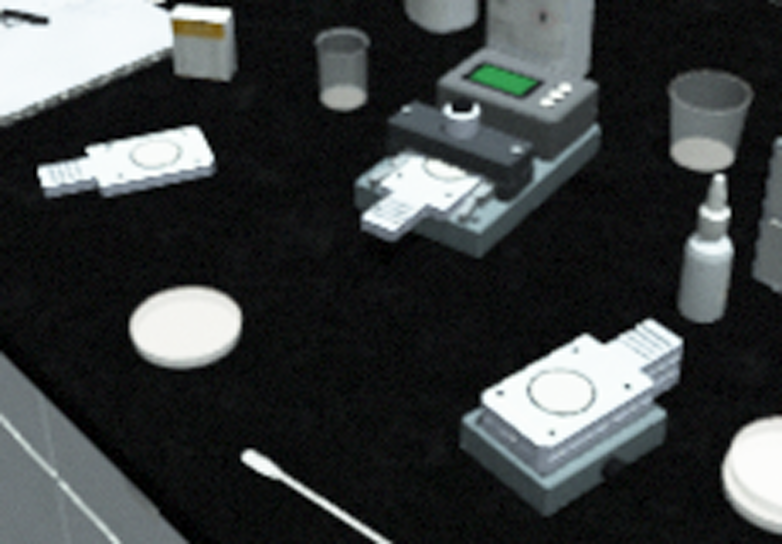

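```bash
cat >> h.py <<'E'
from scipy.spatial.transform import Rotation as Ro
def go(xyz,yaw):
    s=observe(); R=Ro.from_euler('xyz',s['tool_rot']); T=Ro.from_euler('xyz',[np.pi,0,yaw])
    sh=R.inv().apply(np.array(xyz)-s['position'])*100; rv=(R.inv()*T).as_rotvec()
    print('clock',round(s['clock'],2),'pos',np.round(s['position'],4),'rot',np.round(s['tool_rot'],3),'F',np.round(s['force'],1),'w',round(s['grip_width'],4),'ff',round(s['finger_force'],1))
    print('  shift cm',np.round(sh,2),'rv',np.round(rv,3),'rows',round(max(np.linalg.norm(sh)/5,np.linalg.norm(rv)/.15),1), 'q7',round(s['qpos'][6],2))
E
python3 -c "
from h import *
go([.52,.0,.22],3.35)"
```

```text
clock 0.1 pos [0.1484 0.6068 0.2308] rot [-3.141  0.     2.902] F [-0.4  0.3  0.4] w 0.0858 ff 0.0
  shift cm [-50.51 -50.12   1.14] rv [-0.001 -0.    -0.448] rows 14.2 q7 -0.11
```

play_rows([
  [-3.8, -3.2, 0, 0, 0, -0.09, 1],
  [-7.6, -6.4, 0, 0, 0, -0.18, 1],
  [-11.4, -9.6, 0, 0, 0, -0.27, 1],
  [-15.2, -12.8, 0, 0, 0, -0.36, 1],
  [-19, -16, 0, 0, 0, -0.45, 1],
])

```text
clock: 0.6
position: [0.2958, 0.4047, 0.2312]
tool_rot: [-3.141, -0.0, -2.928]
force: [2.3, 0.6, 0.2]
grip_width: 0.0851
finger_force: 0.0
```

```bash
python3 -c "
from h import *
go([.52,.0,.22],3.35)"
```

```text
clock 0.6 pos [0.2958 0.4047 0.2312] rot [-3.141 -0.    -2.928] F [2.3 0.6 0.2] w 0.0851 ff 0.0
  shift cm [-13.31 -44.3    1.13] rv [-0.    -0.     0.006] rows 9.3 q7 0.69
```

play_rows([
  [-1.4, -4.7, 0, 0, 0, 0, 1],
  [-2.8, -9.4, 0, 0, 0, 0, 1],
  [-4.2, -14.1, 0, 0, 0, 0, 1],
  [-5.6, -18.8, 0.5, 0, 0, 0, 1],
  [-7, -23.5, 1, 0, 0, 0, 1],
])

```text
clock: 1.1
position: [0.4131, 0.1894, 0.2213]
tool_rot: [3.141, 0.0, -2.931]
force: [0.3, 0.7, -0.3]
grip_width: 0.0851
finger_force: 0.0
```

play_rows([
  [-1.4, -4.7, 0, 0, 0, 0, 1],
  [-2.8, -9.4, 0, 0, 0, 0, 1],
  [-4.2, -14.1, 0, 0, 0, 0, 1],
  [-5.6, -18.8, 0, 0, 0, 0, 1],
  [-6.3, -20.8, 0, 0, 0, 0, 1],
])

```text
clock: 1.6
position: [0.5186, -0.0034, 0.2211]
tool_rot: [-3.14, -0.0, -2.936]
force: [-0.8, 1.3, -0.2]
grip_width: 0.0852
finger_force: 0.0
```

```bash
python3 -c "
from h import *
go([.585,.005,.1],3.35)
p,d,i=grab('wrist','w1.png'); np.savez('w1.npz',p=p,d=d,**i)
print(-np.array(i['R']).T@np.array(i['t']),(d>0).mean())"
```

```text
clock 1.6 pos [ 0.5186 -0.0034  0.2211] rot [-3.14  -0.    -2.936] F [-0.8  1.3 -0.2] w 0.0852 ff 0.0
  shift cm [-6.68 -0.52 12.11] rv [-0.001 -0.    -0.002] rows 2.8 q7 1.72
[ 0.45231332 -0.01608084  0.36295295] 0.9961181972789116
```

View pics/w1.png

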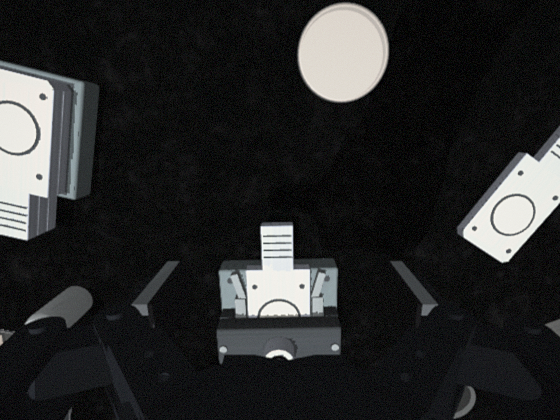

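The wrist view shows the used tail at (277,246) running straight down the image. Its body is at (278,293), with the bar front at row 318 or so. The stack is at the left and the fresh carrier at the right.

```bash
python3 - <<'E'
from h import *
f=np.load('w1.npz'); X=cloud(f['d'],f); g=f['p'].min(-1).astype(int)
def rect(a,b,c,e,z,th=150,zr=None,name=''):
    m=np.zeros(g.shape,bool); m[b:e,a:c]=(g>th)[b:e,a:c]
    if zr: m&=(abs(X[...,2]-z)<zr)
    nl,lab,st,_=cv2.connectedComponentsWithStats(m.astype(np.uint8)); m=lab==1+np.argmax(st[1:,4])
    v,u=np.nonzero(m); P=np.array([ray(f,x,y,z)[:2] for x,y in zip(u,v)])
    r=cv2.minAreaRect((P*1000).astype(np.float32)); print(name,len(u),'c',np.round(r[0],1),'sz',np.round(r[1],1),'ang',round(r[2],2),'zmed',np.median(X[m][:,2]), 'pix',u.min(),u.max(),v.min(),v.max())
rect(250,215,305,265,.044,name='tail')
rect(240,215,312,303,.044,name='tail+body')
rect(0,50,90,250,.054,name='pile')
rect(440,130,560,270,.014,name='fresh')
# tail side lines and guides: cross sections of height
for v in (228,240,255,262,280,300):
    row=X[v,200:350]; gg=g[v,200:350]
    u=np.nonzero(gg>150)[0]+200; print(v,u.min(),u.max(),ray(f,u.min()-.5,v,.044)[:2],ray(f,u.max()+.5,v,.044)[:2])
# gauge body
m=(X[...,2]>.02)&(X[...,2]<.08); m[:250]=0; m[360:]=0; m[:,:205]=0; m[:,350:]=0
for lo,hi in((.024,.034),(.064,.08)):
    q=m&(X[...,2]>lo)&(X[...,2]<hi); r=cv2.minAreaRect((X[q][:,:2]*1000).astype(np.float32)); print(lo,q.sum(),r, np.median(X[q][:,2]))
# pedestal
q=(X[...,2]>.024)&(X[...,2]<.034); q[:,110:]=0; q[:60]=0;q[260:]=0
print('ped',cv2.minAreaRect((X[q][:,:2]*1000).astype(np.float32)))
E
```

```text
tail 1054 c [577.6   1.4] sz [43.2 32.7] ang 12.16 zmed 0.043124330721956476 pix 261 292 226 264
tail+body 3231 c [600.1   6.1] sz [89.  71.4] ang 11.83 zmed 0.043137386872086216 pix 244 309 226 302
pile 5347 c [ 540.  -250.9] sz [ 46.9 160. ] ang 88.53 zmed 0.05434837738721596 pix 0 53 69 239
fresh 4555 c [480.5 261.9] sz [ 70.2 138.9] ang 69.21 zmed 0.013176321105107365 pix 463 559 138 262
228 261 292 [ 0.5621255  -0.01878828] [0.55530083 0.01383236]
240 261 292 [ 0.57520062 -0.0163253 ] [0.56830233 0.01664023]
255 262 292 [ 0.59172034 -0.01212821] [0.5849463  0.02023476]
262 262 292 [ 0.59968467 -0.01062113] [0.59286714 0.0219454 ]
280 225 323 [ 0.62890798 -0.04617528] [0.60676997 0.05953938]
300 223 322 [ 0.65361996 -0.04452667] [0.63083313 0.06424372]
0.024 1627 ((636.902587890625, 15.273841857910156), (67.5614013671875, 136.13340759277344), 12.707771301269531) 0.02915473226156439
0.064 3388 ((674.6207275390625, 23.781387329101562), (38.634300231933594, 131.18312072753906), 13.072866439819336) 0.07105983362609847
ped ((525.9013061523438, -235.39828491210938), (172.7633819580078, 76.89642333984375), 15.194620132446289)
```

play_rows([
  [-1.3, -0.2, 4.5, 0, 0, 0, 1],
  [-2.6, -0.35, 9, 0, 0, 0, 1],
  [-3.9, -0.5, 13.5, 0, 0, 0, 1],
  [-5.2, -0.65, 18, 0, 0, 0, 1],
  [-5.9, -0.75, 20.3, 0, 0, 0, 1],
])

```text
clock: 2.15
position: [0.5757, 0.0063, 0.0145]
tool_rot: [3.141, -0.004, -2.931]
force: [-0.2, 0.0, 0.2]
grip_width: 0.0858
finger_force: 0.0
```

play_rows([
  [0, 0, 0, 0, 0, 0, -0.5],
  [0, 0, 0, 0, 0, 0, -0.5],
  [0, 0, 0, 0, 0, 0, -0.5],
  [0, 0, 0, 0, 0, 0, -0.5],
  [0, 0, 0, 0, 0, 0, -0.5],
], squeeze=50)

```text
clock: 2.65
position: [0.5774, 0.0057, 0.0199]
tool_rot: [-3.141, 0.002, -2.932]
force: [-1.7, -1.6, 8.3]
grip_width: 0.0333
finger_force: 48.9
```

play_rows([
  [0.3, 0, -0.1, 0, 0, 0, -0.5],
  [2.5, 0, -0.15, 0, 0, 0, -0.5],
  [5.5, 0, -0.15, 0, 0, 0, -0.5],
  [9, 0, -0.15, 0, 0, 0, -0.5],
  [12.5, 0, -0.15, 0, 0, 0, -0.5],
], squeeze=90)

```text
clock: 3.15
position: [0.4533, -0.0201, 0.0205]
tool_rot: [-3.142, 0.001, -2.931]
force: [1.0, -0.8, -2.2]
grip_width: 0.0321
finger_force: 88.4
```

```bash
python3 -c "
from h import *
go([.435,-.1,.12],np.pi-.02)"
```

```text
clock 3.15 pos [ 0.4533 -0.0201  0.0205] rot [-3.142e+00  1.000e-03 -2.931e+00] F [ 1.  -0.8 -2.2] w 0.0321 ff 88.4
  shift cm [ 3.45 -7.43 -9.95] rv [0.    0.001 0.231] rows 2.6 q7 1.77
```

play_rows([
  [0, 0, -3, 0, 0, 0, -0.5],
  [0, 0, -7, 0, 0, 0, -0.5],
  [0.5, -2, -11, 0, 0, 0.05, -0.5],
  [1.5, -5, -13.5, 0, 0, 0.14, -0.5],
  [2.5, -9.5, -14.5, 0, 0, 0.23, -0.5],
])

```text
clock: 3.65
position: [0.4505, -0.1177, 0.168]
tool_rot: [3.141, 0.004, 3.121]
force: [1.1, -0.7, -1.1]
grip_width: 0.0324
finger_force: 89.1
```

```bash
python3 - <<'E'
from h import *
go([.435,-.265,.12],np.pi-.025)
p,d,i=grab('wrist','w2.png'); np.savez('w2.npz',p=p,d=d,**i)
E
```

```text
clock 3.65 pos [ 0.4505 -0.1177  0.168 ] rot [3.141 0.004 3.121] F [ 1.1 -0.7 -1.1] w 0.0324 ff 89.1
  shift cm [  1.28 -14.76   4.78] rv [0.001 0.004 0.005] rows 3.1 q7 1.78
```

View pics/w2.png

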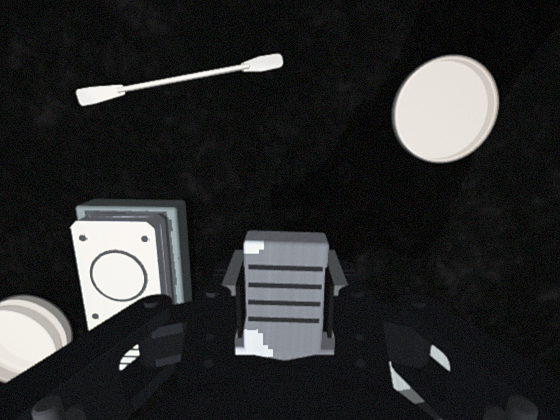

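The pile's nose edge is at row 222 between u 71 and 157, and its disc is at (118,275). The held tail is centred at u 286 with its tip at row 233.

```bash
python3 - <<'E'
from h import *
f=np.load('w2.npz'); X=cloud(f['d'],f); g=f['p'].min(-1).astype(int)
m=(g>150)&(abs(X[...,2]-.054)<.005); m[:,165:]=0
z=np.median(X[m][:,2]); print('pile z',z,m.sum())
def fit(pts,z): 
    P=np.array([ray(f,u,v,z)[:2] for u,v in pts]); l=cv2.fitLine((P*1000).astype(np.float32),cv2.DIST_HUBER,0,.01,.01).ravel(); return l
v0=np.nonzero(m[:,110])[0].min(); 
nose=[(u,np.nonzero(m[:,u])[0].min()-.5) for u in range(82,146)]
rt=[(np.nonzero(m[v])[0].max()+.5,v) for v in range(235,285)]
lf=[(np.nonzero(m[v])[0].min()-.5,v) for v in range(235,300)]
for n,e in(('nose',nose),('right',rt),('left',lf)):
    l=fit(e,.0545); print(n,np.round(l[2:],1),'ang',round(np.degrees(np.arctan2(l[1],l[0])),2))
# tail held
s=observe(); zt=s['position'][2]+.024
t=[(u,v) for v in range(225,360) for u in range(225,345) if abs(X[v,u,2]-zt)<.006]
t=np.array(t); P=np.array([ray(f,u,v,zt)[:2] for u,v in t]); R=Ro.from_euler('xyz',s['tool_rot']).as_matrix()
Q=(P-s['position'][:2])@R[:2,:2]*1000
print('tail z',np.median(X[t[:,1],t[:,0],2])-s['position'][2],'tool xy box',cv2.minAreaRect(Q.astype(np.float32)),Q.min(0),Q.max(0))
tip=Q[Q[:,0]>Q[:,0].max()-20]; print('width near tip',np.percentile(tip[:,1],[1,99]))
E
```

```text
pile z 0.05462577142864248 6685
nose [ 459.4 -261.7] ang 88.82
right [ 493.7 -226.3] ang -2.43
left [ 504.2 -296.1] ang -2.13
tail z 0.02197684681931089 tool xy box ((-3.366514205932617, 9.285158157348633), (55.98307800292969, 47.45417785644531), 0.42874982953071594) [-31.35546127 -14.35526149] [24.66013043 33.10163899]
width near tip [-12.28118059  31.02866507]
```

play_rows([
  [0.3, -4.5, 0, 0, 0, 0, -0.5],
  [0.7, -9, 1.5, 0, 0, 0.01, -0.5],
  [1, -12.5, 5, 0, 0, 0.01, -0.5],
  [1.36, -14.3, 8.5, 0, 0, 0.01, -0.5],
  [1.36, -14.3, 9.3, 0, 0, 0.01, -0.5],
])

```text
clock: 4.2
position: [0.4308, -0.2626, 0.0693]
tool_rot: [3.141, -0.004, 3.108]
force: [0.5, 0.3, -0.9]
grip_width: 0.0322
finger_force: 89.7
```

play_rows([
  [0, 0, 0.2, 0, 0, 0, -0.5],
  [0, 0, 0.4, 0, 0, 0, -0.5],
  [0, 0, 0.6, 0, 0, 0, -0.5],
  [0, 0, 0.6, 0, 0, 0, -0.5],
  [0, 0, 0.6, 0, 0, 0, -0.5],
])

```text
clock: 4.7
position: [0.434, -0.2606, 0.0664]
tool_rot: [-3.141, 0.001, 3.112]
force: [-0.1, -1.0, -2.4]
grip_width: 0.0322
finger_force: 89.7
```

```bash
python3 - <<'E'
from h import *
go([.434,-.2605,.045],np.pi-.031)
p,d,f=grab('side'); X=cloud(d,f); g=p.min(-1)
# held carrier top, from the side camera
m=(X[...,2]>.07)&(X[...,2]<.12)&(g>120)&(X[...,0]>.46)&(X[...,0]<.62)&(abs(X[...,1]+.262)<.07)
q=X[m]; print(len(q),np.percentile(q[:,2],[5,50,95]))
if len(q)>20:
    print(cv2.minAreaRect((q[:,:2]*1000).astype(np.float32)))
    print('slope',np.linalg.lstsq(np.c_[q[:,:2],np.ones(len(q))],q[:,2],rcond=None)[0])
E
```

```text
clock 4.7 pos [ 0.434  -0.2606  0.0664] rot [-3.141e+00  1.000e-03  3.112e+00] F [-0.1 -1.  -2.4] w 0.0322 ff 89.7
  shift cm [-0.    0.01  2.14] rv [-0.     0.001  0.002] rows 0.4 q7 2.12
308 [0.07518189 0.08722997 0.0894562 ]
((516.7391967773438, -261.9508056640625), (112.5263671875, 74.66551208496094), 1.1965973377227783)
slope [-0.02110484 -0.06661394  0.08006554]
```

play_rows([
  [0, 0, 0.5, 0, 0, 0, -0.5],
  [0, 0, 1, 0, 0, 0, -0.5],
  [0, 0, 1.5, 0, 0, 0, -0.5],
  [0, 0, 1.7, 0, 0, 0, -0.5],
  [0, 0, 1.7, 0, 0, 0, -0.5],
])

```text
clock: 5.25
position: [0.4332, -0.2608, 0.0483]
tool_rot: [3.141, -0.001, 3.112]
force: [-0.1, -1.0, -1.9]
grip_width: 0.0319
finger_force: 89.8
```

play_rows([
  [0, 0, 0.1, 0, 0, 0, -0.5],
  [0, 0, 0.2, 0, 0, 0, -0.5],
  [0, 0, 0.3, 0, 0, 0, -0.5],
  [0, 0, 0.4, 0, 0, 0, -0.5],
  [0, 0, 0.4, 0, 0, 0, -0.5],
])

```text
clock: 5.75
position: [0.4334, -0.261, 0.0453]
tool_rot: [-3.142, 0.0, 3.112]
force: [-5.4, 2.9, 15.8]
grip_width: 0.032
finger_force: 91.9
```

play_rows([
  [0, 0, 0, 0, 0, 0, -0.5],
  [0, 0, -0.1, 0, 0, 0, -0.5],
  [0, 0, -0.1, 0, 0, 0, 0.4],
  [0, 0, -0.1, 0, 0, 0, 0.4],
  [0, 0, -0.1, 0, 0, 0, 0.4],
])

```text
clock: 6.25
position: [0.4335, -0.2609, 0.0458]
tool_rot: [-3.142, 0.0, 3.112]
force: [-0.1, 0.6, -1.1]
grip_width: 0.0601
finger_force: 0.0
```

play_rows([
  [0, 0, -1, 0, 0, 0, 0.4],
  [0, 0, -5, 0, 0, 0, 0.4],
  [0, 0, -9, 0, 0, 0, 0.4],
  [0, 0, -13, 0, 0, 0, 0.4],
  [0, 0, -15, 0, 0, 0, 0.4],
])

```text
clock: 6.75
position: [0.4341, -0.2614, 0.1996]
tool_rot: [-3.14, 0.004, 3.111]
force: [0.1, 0.5, -0.3]
grip_width: 0.0597
finger_force: 0.0
```

```bash
python3 - <<'E'
from h import *
go([.421,.283,.2],np.pi-.36)
for n in ('scene','side'):
    p,d,f=grab(n); X=cloud(d,f); g=p.min(-1)
    m=(X[...,2]>.062)&(X[...,2]<.085)&(g>120)&(X[...,0]>.38)&(X[...,0]<.65)&(abs(X[...,1]+.262)<.07)
    q=X[m]; print(n,len(q),np.percentile(q[:,2],[5,50,95]),cv2.minAreaRect((q[:,:2]*1000).astype(np.float32)))
E
```

```text
clock 6.75 pos [ 0.4341 -0.2614  0.1996] rot [-3.14   0.004  3.111] F [ 0.1  0.5 -0.3] w 0.0597 ff 0.0
  shift cm [ 2.95 54.38 -0.12] rv [-0.001  0.004  0.33 ] rows 10.9 q7 2.07
scene 1106 [0.06511521 0.06794017 0.07004612] ((492.5203857421875, -268.07427978515625), (73.02442932128906, 162.0920867919922), 86.41051483154297)
side 344 [0.0644248  0.06761193 0.06939996] ((492.5766296386719, -264.20660400390625), (76.82054901123047, 157.85887145996094), 87.47256469726562)
```

play_rows([
  [0, 4.8, 0, 0, 0, 0.03, 0.4],
  [0, 9.6, 0, 0, 0, 0.06, 0.4],
  [0, 14.4, 0, 0, 0, 0.1, 0.4],
  [0, 19.2, 0, 0, 0, 0.13, 0.4],
  [0, 24, 0, 0, 0, 0.17, 0.4],
])

```text
clock: 7.35
position: [0.44, -0.0192, 0.1957]
tool_rot: [-3.141, -0.0, 2.94]
force: [1.8, -0.5, -0.7]
grip_width: 0.0594
finger_force: 0.0
```

```bash
python3 -c "
from h import *
go([.421,.275,.2],2.779)"
```

```text
clock 7.35 pos [ 0.44   -0.0192  0.1957] rot [-3.141 -0.     2.94 ] F [ 1.8 -0.5 -0.7] w 0.0594 ff 0.0
  shift cm [ 7.74 28.45 -0.43] rv [-0.    -0.     0.161] rows 5.9 q7 1.35
```

play_rows([
  [1.2, 4.7, 0, 0, 0, 0.03, 0.4],
  [2.4, 9.4, 0, 0, 0, 0.06, 0.4],
  [3.7, 14.1, 0, 0, 0, 0.1, 0.4],
  [5, 18.8, 0, 0, 0, 0.13, 0.4],
  [6.2, 23.5, 0, 0, 0, 0.16, 0.4],
])

```text
clock: 7.85
position: [0.4256, 0.2235, 0.1956]
tool_rot: [-3.141, -0.0, 2.781]
force: [0.7, -0.1, 0.3]
grip_width: 0.0598
finger_force: 0.0
```

```bash
python3 - <<'E'
from h import *
go([.421,.283,.1],2.779)
p,d,f=grab('wrist','w3.png'); X=cloud(d,f); g=p.min(-1).astype(int); np.savez('w3.npz',p=p,d=d,**f)
m=(g>130)&(X[...,2]>.007)&(X[...,2]<.02)
nl,lab,st,c=cv2.connectedComponentsWithStats(m.astype(np.uint8))
for j in range(1,nl):
    if st[j,4]>200: 
        q=X[lab==j]; print(st[j],np.round(q.mean(0),3))
        v,u=np.nonzero(lab==j); P=np.array([ray(f,x,y,.014)[:2] for x,y in zip(u,v)])
        print(cv2.minAreaRect((P*1000).astype(np.float32)))
E
```

```text
clock 7.85 pos [0.4256 0.2235 0.1956] rot [-3.141 -0.     2.781] F [ 0.7 -0.1  0.3] w 0.0598 ff 0.0
  shift cm [2.53 5.41 9.56] rv [-0.    -0.     0.002] rows 2.3 q7 0.66
[  469    80    91   245 14429] [0.519 0.457 0.012]
((544.6591186523438, 464.411376953125), (252.99624633789062, 87.73941040039062), 2.8878238201141357)
[ 303  138   69  147 5448] [0.469 0.264 0.013]
((470.3293762207031, 266.3738098144531), (69.63526153564453, 158.28073120117188), 69.34048461914062)
[  48  171   88   82 5598] [0.376 0.029 0.014]
((377.5013122558594, 28.804668426513672), (90.41816711425781, 87.63072204589844), 69.30648803710938)
[ 315  223   43   40 1290] [0.499 0.256 0.014]
((498.8241271972656, 255.81166076660156), (43.92396926879883, 44.988525390625), 28.21630859375)
```

View pics/w3.png

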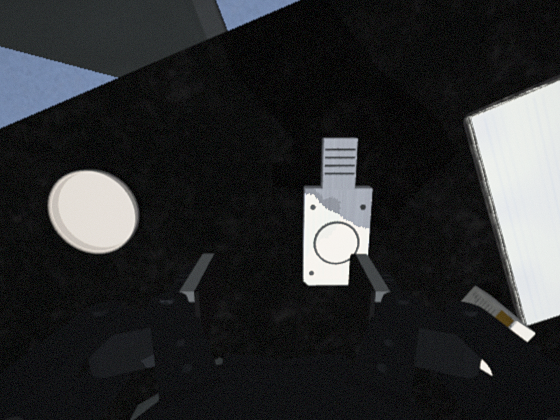

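The fresh carrier is fully seen: tail at (340,163), disc at (336,243), axis vertical in the image, so the tool yaw already matches.

play_rows([
  [0.7, 1.6, 3.5, 0, 0, 0, 0.4],
  [1.4, 3.2, 7.5, 0, 0, 0, 0.4],
  [2.1, 4.6, 11.5, 0, 0, 0, 0.4],
  [2.69, 5.56, 15.5, 0, 0, 0, 0.4],
  [2.69, 5.56, 16.5, 0, 0, 0, 0.4],
])

```text
clock: 8.4
position: [0.4186, 0.2831, 0.0273]
tool_rot: [-3.137, -0.003, 2.784]
force: [-0.2, 0.1, -0.1]
grip_width: 0.0594
finger_force: 0.0
```

play_rows([
  [0, 0, 0.5, 0, 0, 0, 0.2],
  [0, 0, 1, 0, 0, 0, 0.2],
  [0, 0, 1.5, 0, 0, 0, 0.2],
  [0, 0, 1.8, 0, 0, 0, 0.2],
  [0, 0, 1.8, 0, 0, 0, 0.2],
])

```text
clock: 8.9
position: [0.4212, 0.283, 0.0132]
tool_rot: [3.141, 0.0, 2.781]
force: [-0.0, 0.4, -0.8]
grip_width: 0.0511
finger_force: 0.0
```

```bash
python3 -c "
from h import *
go([.420,.285,.001],2.781)"
```

```text
clock 8.9 pos [0.4212 0.283  0.0132] rot [3.141 0.    2.781] F [-0.   0.4 -0.8] w 0.0511 ff 0.0
  shift cm [0.18 0.14 1.22] rv [0.001 0.    0.   ] rows 0.2 q7 0.59
```

play_rows([
  [0.1, 0.1, 0.5, 0, 0, 0, 0.05],
  [0.18, 0.14, 0.9, 0, 0, 0, 0.05],
  [0.18, 0.14, 1.0, 0, 0, 0, 0.05],
  [0.18, 0.14, 1.1, 0, 0, 0, 0.05],
  [0.18, 0.14, 1.1, 0, 0, 0, 0.05],
])

```text
clock: 9.4
position: [0.4197, 0.285, 0.0017]
tool_rot: [-3.141, -0.0, 2.782]
force: [-1.2, -0.7, -0.8]
grip_width: 0.0448
finger_force: 0.0
```

play_rows([
  [0, 0, 0, 0, 0, 0, -0.5],
  [0, 0, 0, 0, 0, 0, -0.5],
  [0, 0, 0, 0, 0, 0, -0.5],
  [0, 0, 0, 0, 0, 0, -0.5],
  [0, 0, 0, 0, 0, 0, -0.5],
], squeeze=80)

```text
clock: 9.9
position: [0.4198, 0.2851, 0.0023]
tool_rot: [3.141, 0.0, 2.782]
force: [-0.7, -1.2, 9.5]
grip_width: 0.032
finger_force: 79.4
```

play_rows([
  [0, 0, -1, 0, 0, 0, -0.5],
  [0, 0, -4, 0, 0, 0, -0.5],
  [0, 0, -7.5, 0, 0, 0, -0.5],
  [0, 0, -10, 0, 0, 0, -0.5],
  [0, 0, -10, 0, 0, 0, -0.5],
])

```text
clock: 10.4
position: [0.421, 0.286, 0.1053]
tool_rot: [3.137, 0.002, 2.781]
force: [-1.0, 0.4, -2.2]
grip_width: 0.0318
finger_force: 79.9
```

```bash
python3 - <<'E'
from h import *
go([.455,-.022,.1],3.356)
s=observe();R=Ro.from_euler('xyz',s['tool_rot']).as_matrix()
for n in ('scene','side'):
    p,d,f=grab(n); X=cloud(d,f); g=p.min(-1)
    L=(X-s['position'])@R*1000   # tool frame, mm
    m=(L[...,0]<-28)&(L[...,0]>-145)&(abs(L[...,1])<45)&(abs(L[...,2])<40)&(g>90)
    q=L[m]; print(n,len(q)); 
    if len(q)>50:
        h=np.median(q[:,2]); k=q[abs(q[:,2]-h)<12]; c=np.linalg.lstsq(np.c_[k[:,:2],np.ones(len(k))],k[:,2],rcond=None)[0]
        print(' plane dz/dx,dz/dy,z0',np.round(c,3),cv2.minAreaRect(k[:,:2].astype(np.float32)))
E
```

```text
clock 10.4 pos [0.421  0.286  0.1053] rot [3.137e+00 2.000e-03 2.781e+00] F [-1.   0.4 -2.2] w 0.0318 ff 79.9
  shift cm [-14.03 -27.63   0.44] rv [ 0.004  0.004 -0.575] rows 6.2 q7 0.57
scene 495
 plane dz/dx,dz/dy,z0 [-0.    -0.066 -8.893] ((-82.72811126708984, -5.05706787109375), (109.4258804321289, 74.43346405029297), 0.11099424213171005)
side 963
 plane dz/dx,dz/dy,z0 [-6.00e-03  6.50e-02 -8.03e+00] ((-81.49901580810547, -0.478118896484375), (106.60762023925781, 75.04851531982422), 0.006153129041194916)
```

play_rows([
  [-2, -3.9, 0, 0, 0, -0.08, -0.5],
  [-4, -7.9, 0, 0, 0, -0.17, -0.5],
  [-6.1, -12, 0, 0, 0, -0.26, -0.5],
  [-8.2, -16.1, 0, 0, 0, -0.35, -0.5],
  [-10.3, -20.2, 0, 0, 0, -0.44, -0.5],
])

```text
clock: 11.0
position: [0.4442, 0.058, 0.1009]
tool_rot: [-3.141, -0.002, -3.057]
force: [0.7, 0.7, -1.9]
grip_width: 0.0317
finger_force: 80.0
```

```bash
python3 -c "
from h import *
go([.455,-.022,.06],3.356)"
```

```text
clock 11.0 pos [0.4442 0.058  0.1009] rot [-3.141e+00 -2.000e-03 -3.057e+00] F [ 0.7  0.7 -1.9] w 0.0317 ff 80.0
  shift cm [-0.41 -8.06  4.09] rv [-0.    -0.002 -0.13 ] rows 1.8 q7 1.35
```

play_rows([
  [-0.1, -3, 0, 0, 0, -0.05, -0.5],
  [-0.2, -6, 0.5, 0, 0, -0.1, -0.5],
  [-0.4, -8, 2, 0, 0, -0.13, -0.5],
  [-0.4, -8.05, 4, 0, 0, -0.13, -0.5],
  [-0.4, -8.05, 4, 0, 0, -0.13, -0.5],
])

```text
clock: 11.5
position: [0.4536, -0.0207, 0.0594]
tool_rot: [3.141, -0.005, -2.933]
force: [-0.2, -0.1, -0.7]
grip_width: 0.0317
finger_force: 79.9
```

```bash
python3 - <<'E'
from h import *
go([.477,-.0175,.038],3.356)
grab('wrist','w4.png')
E
```

```text
clock 11.5 pos [ 0.4536 -0.0207  0.0594] rot [ 3.141 -0.005 -2.933] F [-0.2 -0.1 -0.7] w 0.0317 ff 79.9
  shift cm [-2.37 -0.17  2.13] rv [ 0.001 -0.005 -0.005] rows 0.6 q7 1.6
```

View pics/w4.png

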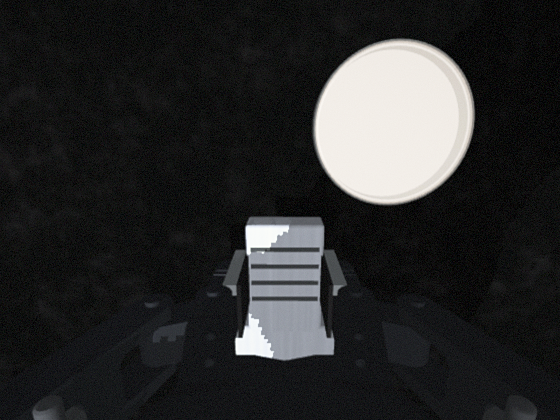

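The fresh tail is held straight in the fingers, with its tip at (285,220). Moving the nose over the front of the deck.

play_rows([
  [-1.2, -0.1, 0.5, 0, 0, -0.005, -0.5],
  [-2.4, -0.17, 1, 0, 0, -0.005, -0.5],
  [-3.4, -0.17, 1.7, 0, 0, -0.005, -0.5],
  [-4, -0.17, 2.1, 0, 0, -0.005, -0.5],
  [-4, -0.17, 2.1, 0, 0, -0.005, -0.5],
])

```text
clock: 12.05
position: [0.4954, -0.013, 0.0402]
tool_rot: [3.141, -0.0, -2.926]
force: [-0.9, 0.0, -2.2]
grip_width: 0.0319
finger_force: 79.9
```

```bash
python3 - <<'E'
from h import *
go([.5775,.0045,.034],3.356)
p,d,f=grab('scene'); cv2.imwrite('pics/s5.png',cv2.resize(p[150:240,250:370,::-1],None,fx=6,fy=6,interpolation=cv2.INTER_CUBIC))
E
```

```text
clock 12.05 pos [ 0.4954 -0.013   0.0402] rot [ 3.141 -0.    -2.926] F [-0.9  0.  -2.2] w 0.0319 ff 79.9
  shift cm [-8.39 -0.04  0.61] rv [ 0.    -0.     0.001] rows 1.7 q7 1.6
```

View pics/s5.png

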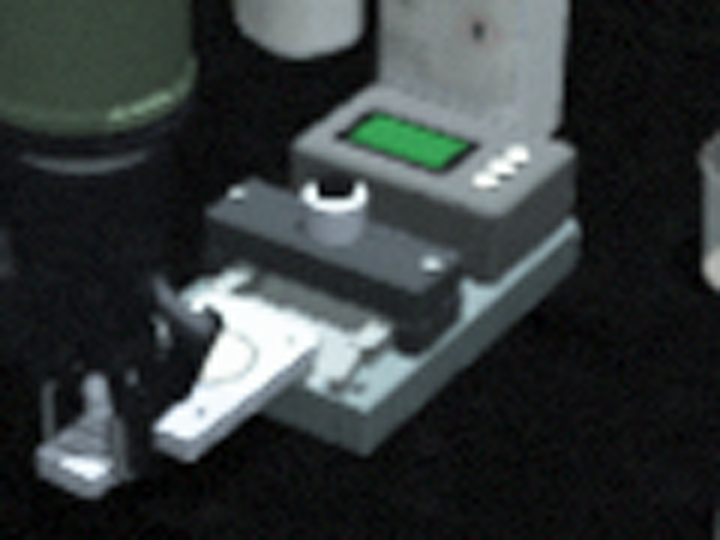

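The carrier is lined up: its nose is just short of the bar at crop (320,330) and between the guides. Lowering to the deck.

play_rows([
  [0, 0, 0.2, 0, 0, 0, -0.5],
  [0, 0, 0.4, 0, 0, 0, -0.5],
  [0, 0, 0.55, 0, 0, 0, -0.5],
  [0, 0, 0.65, 0, 0, 0, -0.5],
  [0, 0, 0.7, 0, 0, 0, -0.5],
])

```text
clock: 12.6
position: [0.4948, -0.0135, 0.0338]
tool_rot: [-3.142, -0.0, -2.926]
force: [-0.3, 0.6, -1.8]
grip_width: 0.0317
finger_force: 79.9
```

play_rows([
  [-1, 0, 0, 0, 0, 0, -0.5],
  [-2.2, 0, 0.03, 0, 0, 0, -0.5],
  [-3.4, 0, 0.05, 0, 0, 0, -0.5],
  [-4.6, 0, 0.05, 0, 0, 0, -0.5],
  [-5.8, 0, 0.05, 0, 0, 0, -0.5],
])

```text
clock: 13.1
position: [0.5527, -0.0016, 0.0332]
tool_rot: [-3.141, -0.0, -2.927]
force: [-1.9, -4.8, -1.7]
grip_width: 0.0318
finger_force: 80.0
```

play_rows([
  [-0.4, -0.1, 0, 0, 0, 0, -0.5],
  [-0.9, -0.1, 0, 0, 0, 0, -0.5],
  [-1.3, -0.1, 0, 0, 0, 0, -0.5],
  [-1.7, -0.1, 0, 0, 0, 0, -0.5],
  [-2, -0.1, 0, 0, 0, 0, -0.5],
])

```text
clock: 13.6
position: [0.5715, 0.0021, 0.0333]
tool_rot: [-3.141, -0.0, -2.927]
force: [-1.3, -3.8, -1.8]
grip_width: 0.0319
finger_force: 80.0
```

play_rows([
  [-0.2, 0, 0, 0, 0, 0, -0.5],
  [-0.4, 0, 0, 0, 0, 0, -0.5],
  [-0.6, 0, 0, 0, 0, 0, -0.5],
  [-0.7, 0, 0, 0, 0, 0, -0.5],
  [-0.7, 0, 0, 0, 0, 0, -0.5],
])

```text
clock: 14.1
position: [0.5783, 0.0036, 0.0333]
tool_rot: [-3.141, 0.0, -2.927]
force: [-0.5, -4.3, -1.5]
grip_width: 0.032
finger_force: 80.0
```

play_rows([
  [-0.15, -0.08, 0, 0, 0, 0, -0.5],
  [-0.3, -0.08, 0, 0, 0, 0, -0.5],
  [-0.4, -0.08, 0, 0, 0, 0, -0.5],
  [-0.5, -0.08, 0, 0, 0, 0, -0.5],
  [-0.5, -0.08, 0, 0, 0, 0, -0.5],
])

```text
clock: 14.6
position: [0.5834, 0.0043, 0.0333]
tool_rot: [3.141, 0.0, -2.926]
force: [-1.2, -0.1, -1.1]
grip_width: 0.0317
finger_force: 80.0
```

play_rows([
  [-0.1, 0, 0, 0, 0, 0, -0.5],
  [-0.2, 0, 0, 0, 0, 0, -0.5],
  [-0.3, 0, 0, 0, 0, 0, -0.5],
  [-0.4, 0, 0, 0, 0, 0, -0.5],
  [-0.4, 0, 0, 0, 0, 0, -0.5],
])

```text
clock: 15.1
position: [0.5841, 0.004, 0.0324]
tool_rot: [-3.142, -0.006, -2.927]
force: [-15.0, -3.8, 0.7]
grip_width: 0.0319
finger_force: 80.2
```

play_rows([
  [0.2, 0, 0.05, 0, 0, 0, -0.5],
  [0.25, 0, 0.15, 0, 0, 0, -0.5],
  [0.25, 0, 0.2, 0, 0, 0, -0.5],
  [0.25, 0, 0.2, 0, 0, 0, -0.5],
  [0.25, 0, 0.2, 0, 0, 0, -0.5],
])

```text
clock: 15.6
position: [0.5838, 0.0041, 0.0318]
tool_rot: [-3.142, -0.002, -2.926]
force: [-11.7, -1.4, 16.3]
grip_width: 0.0319
finger_force: 82.0
```

play_rows([
  [0, 0, -0.1, 0, 0, 0, -0.5],
  [0, 0, -0.1, 0, 0, 0, 0.3],
  [0, 0, -0.1, 0, 0, 0, 0.3],
  [0, 0, -0.1, 0, 0, 0, 0.3],
  [0, 0, -0.1, 0, 0, 0, 0.3],
])

```text
clock: 16.1
position: [0.5849, 0.0044, 0.0323]
tool_rot: [-3.142, 0.0, -2.926]
force: [-0.3, -0.2, 0.8]
grip_width: 0.0556
finger_force: 0.0
```

play_rows([
  [0, 0, -2, 0, 0, 0, 0.3],
  [0, 0, -6, 0, 0, 0, 0.3],
  [1, 0, -10, 0, 0, 0, 0.3],
  [4, 0, -14, 0, 0, 0, 0.3],
  [6.6, 0, -18.6, 0, 0, 0, 0.3],
])

```text
clock: 16.6
position: [0.5201, -0.0097, 0.2168]
tool_rot: [3.142, -0.001, -2.926]
force: [1.1, -0.4, 1.3]
grip_width: 0.0555
finger_force: 0.0
```

```bash
python3 - <<'E'
from h import *
go([.5186,-.0034,.2211],3.356)
p,d,f=grab('wrist','w6.png'); g=p.min(-1).astype(int); X=cloud(d,f)
def rect(a,b,c,e,z,n):
    m=np.zeros(g.shape,bool); m[b:e,a:c]=(g>120)[b:e,a:c]&(abs(X[b:e,a:c,2]-z)<.006)
    v,u=np.nonzero(m); P=np.array([ray(f,x,y,z)[:2] for x,y in zip(u,v)]); r=cv2.minAreaRect((P*1000).astype(np.float32)); print(n,r,u.min(),u.max(),v.min(),v.max(),np.median(X[m][:,2]))
rect(240,205,315,275,.044,'tail')
E
```

```text
clock 16.6 pos [ 0.5201 -0.0097  0.2168] rot [ 3.142e+00 -1.000e-03 -2.926e+00] F [ 1.1 -0.4  1.3] w 0.0555 ff 0.0
  shift cm [ 0.01  0.65 -0.43] rv [ 0.    -0.001  0.001] rows 0.2 q7 1.65
tail ((583.553466796875, 3.823688507080078), (49.66216278076172, 66.34180450439453), 12.317890167236328) 252 314 230 274 0.04312621276708887
```

View pics/w6.png

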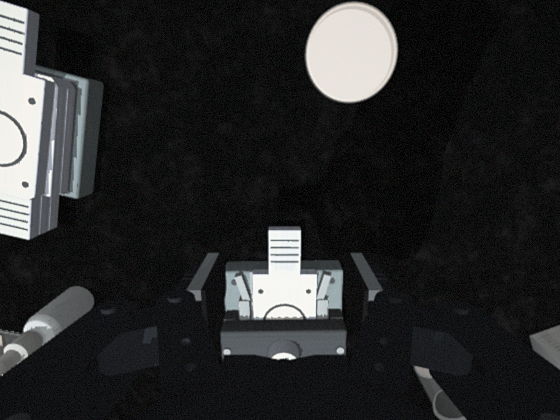

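The fresh carrier sits between the guides, with its tail tip at (285,228) and the stop contact felt. The used carrier lies on the pile at the upper left, and the dish is where it was.

```bash
python3 -c "
from h import *
print(bot.job_done())"
```

```text
the job is handed in; nothing more can be done
None
```

I handed the job in at about 16.6 s of the 59 s limit, but the judge's verdict was not shown: the used carrier touched the pile before release and lies flat on it about 3 mm off centre, the fresh carrier was pushed against the end stop until it resisted with 15 N, and I touched no bystander.

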